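# Hold the label rewinder's tension arm open

### The job

Swing the magnifier arm away from over the white label rewinder, to the left as the robot sees it, as far as it goes, and leave it there. Then use the fingers to bring the orange roller of the rewinder's sprung tension arm towards the robot until the arm is fully against its stop, so that a colleague can drop a new roll on the spindle, and keep holding it there: finish while still holding it. Leave the loose label roll, the amber bottle and the white jar alone.

Things in the scene. Friction and masses are not known exactly. Their poses are not given: they have to be found in the camera images.
- rewinder: white label rewinder, fixed box 260 x 260 mm, flat top 50 mm above the table; origin at the centre of its underside, x pointing away from the robot, y to the left. On top a spindle plate 84 mm across with a hub 24 mm across (top 80 mm above the table) at (80, -34) mm in this frame; a steel stop post 12 mm across (top 72 mm above the table) at (-50, 14) mm
- tension_pivot (a point): the vertical hinge axis of the tension arm, on the rewinder's top at (-12, 60) mm in its frame, 69 mm above the table (middle of the bar's thickness); the pivot cap reaches 82 mm above the table
- tension_arm (a joint): angle of the tension arm, a bar 16 mm wide (top 73 mm above the table) from tension_pivot to the roller, 110 mm between axes. 0 at rest: bar points along (0.523, -0.853) in the rewinder's x, y. Grows as the roller swings towards the robot, clockwise from above, to the stop at 1.0 rad. A spring pulls it back to 0 whenever let go: about 2 N at the roller at the start, 5 N at the stop
- roller: orange upright roller at the end of the tension arm, 24 mm across, 64 mm tall, from 74 to 138 mm above the table; origin at the centre of its underside. Spins freely about its own axis, so its own yaw says nothing. The thing to hold; fingers can take it from above anywhere along the swing (fingertips above 84 mm clear the hub and pivot)
- mag_pivot (a point): the vertical hinge axis of the magnifier arm, at the top of its fixed white post (22 mm across, on a 60 mm foot) beyond the rewinder, 200 mm above the table; its x axis points away from the robot along the arm's line at joint value 0
- mag_arm (a joint): angle of the magnifier arm: white bar 22 mm wide, 205 to 219 mm above the table, with a round magnifier 120 mm across centred 235 mm from the hinge. At 0 it points along -x of mag_pivot, over the rewinder; positive swings it left as the robot sees it (to +y, clockwise from above), to a stop at 1.1 rad. It stays where left; about 1 N at the knob moves it
- mag_knob (a point): centre of the top of the upright blue knob on the magnifier arm, 155 mm from the hinge: 20 mm across, standing 52 mm above the bar, its top 271 mm above the table. Can be pinched or pushed; it turns with the arm and does not spin
- label_roll: loose white paper label roll lying flat, 76 mm across with a 27 mm bore, 25 mm high; origin at the centre of its underside. Leave alone
- amber_bottle: loose amber bottle, 44 mm across, 75 mm high; origin at the centre of its underside. Leave alone
- white_jar: loose white jar with a blue cap, 56 mm across, 60 mm high; origin at the centre of its underside. Leave alone

How it is judged:
On the way, in this order (a step that is already met when the one before it is completed fails the run):
1. the magnifier arm is swung left to its stop (joint above 0.95 rad) while the tension arm is still at rest (below 0.3 rad) (value of joint mag_arm above 0.95 rad and value of joint tension_arm below 0.3 rad), for 0.2 s.
2. the tension arm is at its stop, held by the fingers (value of joint tension_arm above 0.92 rad and contact force between the fingers and tension_arm above 1 N), for 0.3 s.
At the end, for the whole second after the job is handed in: The tension arm stands within 0.08 rad of its stop (above 0.92 of 1.0 rad), the fingers bearing on it or its roller with more than 1 N; the magnifier arm stands above 0.95 rad of its 1.1; the label roll, amber bottle and white jar stand within 30 mm of where they started (all of step 2 and value of joint mag_arm above 0.95 rad and distance of each of label_roll, amber_bottle, white_jar from where it was at the start of the episode below 0.03 m); the arm keeps its last pose, push and grip.
It fails at once if a bystander (label roll, amber bottle, white jar) is pushed more than 30 mm or tipped over (distance of any of label_roll, amber_bottle, white_jar from where it was at the start of the episode above 0.03 m or angle between any of label_roll, amber_bottle, white_jar's own z axis and vertical above 0.5 rad).
It also fails if it takes over 51 s, if anything falls off the work surface, if the arm or the gripper's body presses on something with over 40 N, if the wrist force passes 120 N, or if a joint passes its speed limit or range.

### The arm

A 6-joint arm with a two-finger parallel gripper is mounted at the origin on the work surface. World frame = base frame: x ahead of the robot, y to its left, z up, the work surface at z = 0. Lengths are in m, angles in rad, forces in N, time in s.
With the tool pointing down it reaches from about 0.35 to 0.775 m from the base axis. Payload 7.3 kg.
Tool frame: the origin (TCP) lies on the centre line of the jaws, within the pads' length; the fingertips stand tip_reach ahead of it and the grasp point (between the pads) lies 6 mm ahead of it (tip_reach is the distance from the TCP to the fingertips, in m); x points along the fingers, y is the direction in which the jaws open and shut, and the axes are right-handed (so a half turn about x gives the same grasp; the last joint's range is limited). The gripper opens to 92 mm and grips with 3 to 60 N. Pads are 19 mm wide; open, the fingers measure 130 mm over their backs; the gripper's body (75 mm by 190 mm) begins 47 mm behind the grasp point.
Start: joints at [-1.266, 0.342, 1.524, -0, 1.275, -0.146], TCP at [0.229, -0.473, 0.252] pointing down, gripper open.
Joint ranges: [-2.53, 2.53], [-0.77, 2.02], [0.04, 2.7], [-1, 4.14], [0.28, 2.66], [-3.11, 3.11]. Speed limits (rad/s): [2.57, 2.57, 3.14, 3.14, 3.14, 3.14].

### API

Orientations are given as [roll, pitch, yaw] about the fixed x, y, z axes, in that order (R = Rz(yaw) Ry(pitch) Rx(roll)).
In Python, from cell import observe, read_camera, get_calibration, hand_in, tip_reach gives the robot as it stands. The module is installed in compiled form; this text tells all that it offers.
- The arm moves only by the shell command python3 -m crank 'ROWS' [FORCE]. ROWS is JSON, a list of rows, each an object of numbers: "fingers": the opening, from -1 (shut) to 1 (fully open); "tx", "ty", "tz": the shift along the tool's x, y, z in units of 40 mm (1.0 is 40 mm); "roll": the turn about the tool's x in units of 10 degrees (1.0 is 10 degrees). In form: [{"fingers": .., "tx": .., "ty": .., "tz": .., "roll": ..}, ...]. A call has exactly 8 rows; each row is the pose to reach, as a shift and turn from the pose commanded when the call began, along the tool's axes at that moment; what a row does not reach only later rows make up. A row lasts 1/8 s, in which the tool goes at most 62.5 mm and 10.7 degrees, less where a joint would pass 70% of its speed; a pose out of reach is approached as far as the arm can. A call with a gripper value outside its range is refused whole. The fingers move at their own pace and stop on an object; FORCE is the grip in N (left out, the last holds). Time passes only in rows, so rows that repeat a pose let the fingers close, or fill a call up. It gives the time, the measured TCP pose, the force and the opening at its end, in the units of the state.
- observe(): the state, without advancing time (a new reading comes with each control period).
- read_camera(name): name is "side" or "top"; returns (picture, depth): 400x640x3 uint8, red, green, blue; 400x640 float32, m along the optical axis (not along the pixel's ray), 0 where there is no reading.
- get_calibration(name): a dict with "vertical_fov" (degrees; the focal length in pixels is half the picture's height over the tangent of half this angle, whatever the lens; pixels are square), "cx", "cy" (the principal point, pixels), "dist_coeffs" ([k1, k2, p1, p2, k3] as OpenCV has them; the pictures are not rectified), "pose" (4x4, takes a point from camera to world coordinates). Camera axes: x right, y down, z forward; pixel columns grow to the right and rows downward; lengths in m; the calibration is good to about 2 mm. A picture is of the moment at which its call begins. get_calibration takes no time and is no camera call.
- hand_in(): hands the job in, once; it reports no verdict.
The state is a dict: "time": time; "qpos": joint angles; "qvel": joint speeds; "joint_efforts": joint torques, N m; "tool_pos": TCP position; "tool_rot": TCP orientation; "contact_force": force on the tool from outside, world axes, zero at the start; "torque": the same for the moment, N m; "opening": finger opening in m.
Only numpy, scipy, OpenCV 4.12 (cv2) and the standard library are available. Lean on these libraries where they do the work, as an engineer would, in place of code of your own. Each camera call takes 0.05 s, during which the arm holds its last target. There are 200 camera calls.

## Working session

There is one attempt and no reset: what is moved stays moved. The work goes in short steps, Python scripts to look and compute and a shell command to move; the robot and the scene stay as the last step left them, time stands still between calls to the robot, and variables do not carry over. Pictures are saved under pics/ and viewed, about 8 in all and at most 12, crops included, and the job is handed in when it is done.

```bash
mkdir -p pics; cat > h.py <<'E'
import numpy as np, cv2
from cell import *
from scipy.spatial.transform import Rotation as R
def K(c,h=400):
    f=h/2/np.tan(np.radians(c["vertical_fov"])/2)
    return np.array([[f,0,c["cx"]],[0,f,c["cy"]],[0,0,1]]),np.array(c["dist_coeffs"],float)
def ray(c,uv):
    k,d=K(c); p=cv2.undistortPoints(np.array(uv,float).reshape(-1,1,2),k,d).reshape(-1,2)
    T=np.array(c["pose"]); return T[:3,3],np.c_[p,np.ones(len(p))]@T[:3,:3].T
def onplane(c,uv,z):
    o,r=ray(c,uv); return o+r*((z-o[2])/r[:,2])[:,None]
def cloud(c,dep):
    v,u=np.mgrid[:400,:640]; o,r=ray(c,np.c_[u.ravel(),v.ravel()])
    return (o+r*dep.reshape(-1,1)).reshape(400,640,3)
def totool(dw):
    s=observe(); return R.from_euler('xyz',s["tool_rot"]).as_matrix().T@np.array(dw)/0.04
E
python3 - <<'E'
from h import *
s=observe();print(s, tip_reach if not callable(tip_reach) else tip_reach())
for n in("side","top"):
    p,d=read_camera(n);np.savez(f"{n}0.npz",p=p,d=d);cv2.imwrite(f"pics/{n}0.png",p[:,:,::-1]);print(get_calibration(n))
E
```

```text
{'time': 0.0, 'qpos': array([-1.26597640e+00,  3.42709027e-01,  1.52502733e+00,  7.66735917e-06,
        1.27537888e+00, -1.46003072e-01]), 'qvel': array([ 0.00018606, -0.00060087, -0.00039175,  0.00232723, -0.00051489,
        0.0005734 ]), 'joint_efforts': array([-7.73945703e-04, -4.31248283e+01, -2.44222176e+01,  7.17244414e-02,
        5.59718348e-02, -1.39545264e-04]), 'tool_pos': array([ 0.22865472, -0.47218164,  0.25104844]), 'tool_rot': array([-1.72161473,  1.56927372,  1.87079868]), 'contact_force': array([-0.61915647,  0.54570986,  0.40430204]), 'torque': array([-0.00167426,  0.001109  , -0.04900428]), 'opening': 0.09191107941406818} 0.025
{'vertical_fov': 52.09209420356104, 'cx': 316.4276751770833, 'cy': 199.87556609567224, 'dist_coeffs': array([-0.04324722,  0.        ,  0.        ,  0.        ,  0.        ]), 'pose': array([[-0.97468929, -0.14075169,  0.17369439,  0.41947921],
       [-0.22313861,  0.66037467, -0.71701775,  0.72302082],
       [-0.01378191, -0.73762745, -0.67506726,  0.86879571],
       [ 0.        ,  0.        ,  0.        ,  1.        ]])}
{'vertical_fov': 43.41276527433196, 'cx': 316.43581951128704, 'cy': 196.72679026454495, 'dist_coeffs': array([-0.04663612,  0.        ,  0.        ,  0.        ,  0.        ]), 'pose': array([[-0.01156414, -0.98104821,  0.19341843,  0.33307037],
       [-0.99988501,  0.00944744, -0.01186243, -0.04551419],
       [ 0.00981031, -0.19353337, -0.98104464,  1.52174903],
       [ 0.        ,  0.        ,  0.        ,  1.        ]])}
```

View pics/top0.png

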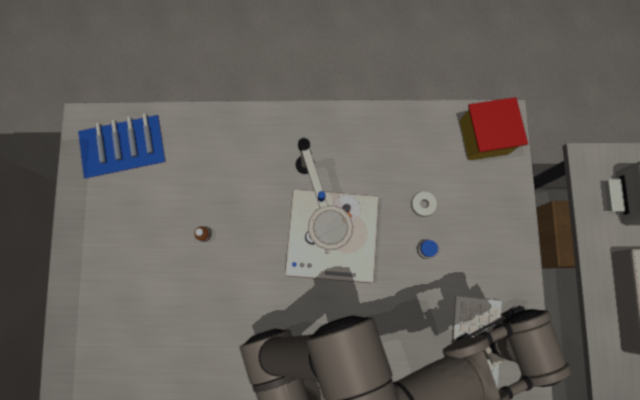

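View pics/side0.png

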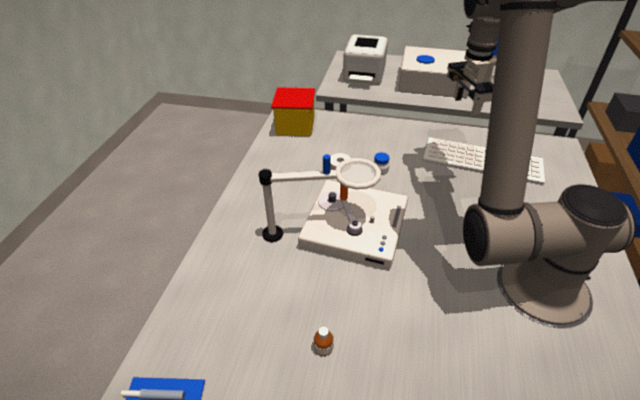

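Top view: magnifier hinge near (304,145), blue knob (321,196), rewinder corners about (292,190), (378,194), (375,282), (287,277). The bottle is at (202,233), the roll at (425,204), the jar at (429,248). The side view shows the same layout, with the orange roller at (345,190) below the lens.

```bash
python3 - <<'E'
from h import *
for n in("top","side"):
    z=np.load(n+"0.npz");p,d=z["p"],z["d"];c=get_calibration(n);P=cloud(c,d);hsv=cv2.cvtColor(p,cv2.COLOR_RGB2HSV)
    X,Y,Z=P[...,0],P[...,1],P[...,2]
    ws=(X>.3)&(X<1.)&(abs(Y)<.35)&(d>0)
    blue=(hsv[...,0]>105)&(hsv[...,0]<125)&(hsv[...,1]>130)&ws
    org=((hsv[...,0]<13))&(hsv[...,1]>150)&ws
    for nm,m in(("blue",blue),("orange",org)):
        k,l,st,ce=cv2.connectedComponentsWithStats(m.astype(np.uint8))
        for i in range(1,k):
            if st[i,4]>8: q=P[l==i]; print(n,nm,st[i],ce[i].round(1),np.median(q,0).round(3),q[:,2].max().round(3))
    hi=ws&(Z>.205-.01)&(Z<.225)&(X>.5)
    if hi.any():
        q=P[hi]; print(n,"bar/pivot pts",hi.sum(),q.min(0).round(3),q.max(0).round(3))
    t=ws&(Z>.04)&(Z<.06); k,l,st,ce=cv2.connectedComponentsWithStats(t.astype(np.uint8)); i=1+st[1:,4].argmax()
    m=(l==i).astype(np.uint8); cs,_=cv2.findContours(m,0,2); h=np.vstack([x for x in cs]).reshape(-1,2)
    w=onplane(c,h,.05)[:,:2]; r=cv2.minAreaRect((w*1000).astype(np.float32)); print(n,"rewinder",st[i],r)
# hinge cap
c=get_calibration("top");print("cap rough",onplane(c,[[304,145]],.22),"knob",onplane(c,[[321,195.5]],.271))
p=np.load("top0.npz")["p"];cv2.imwrite("pics/c1.png",cv2.resize(p[120:290,270:450,::-1],None,fx=4,fy=3.5,interpolation=2))
E
```

```text
top blue [319 192   6   8  41] [321.2 195.5] [ 0.584 -0.072  0.27 ] 0.275
top orange [197 228  11  12  48] [203.6 234.4] [0.512 0.269 0.05 ] 0.059
top bar/pivot pts 1401 [ 0.5   -0.154  0.205] [ 0.749 -0.013  0.225]
top rewinder [ 285  189   94   94 5814] ((508.98236083984375, -108.70426940917969), (259.1036682128906, 259.34478759765625), 84.65738677978516)
side blue [323 155   7  19 109] [326.4 163.7] [ 0.584 -0.066  0.253] 0.273
side blue [379 248   4   3  10] [380.8 249. ] [0.423 0.008 0.054] 0.057
side orange [341 184   6  16  81] [343.3 192.5] [ 0.55  -0.137  0.101] 0.133
side orange [315 332  18  16 155] [323.1 340.6] [0.514 0.292 0.05 ] 0.058
side bar/pivot pts 1286 [ 0.5   -0.154  0.196] [ 0.748 -0.01   0.224]
side rewinder [ 298  180  110   82 5485] ((507.1863708496094, -102.36550903320312), (267.33746337890625, 258.985595703125), 84.5058364868164)
cap rough [[ 0.73220343 -0.0293646   0.22      ]] knob [[ 0.58272562 -0.07226318  0.271     ]]
```

View pics/c1.png

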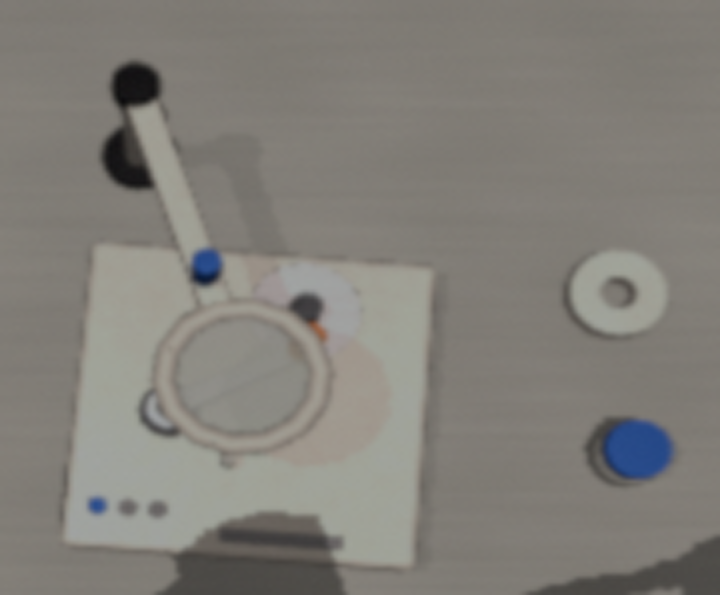

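```bash
python3 - <<'E'
from h import *
s=observe();M=R.from_euler('xyz',s["tool_rot"]).as_matrix();print(M.round(3))
t0=np.array([.229,-.473,.252]); H=np.array([.733,-.029]); a0=-np.arctan2(.043,.150); print("a0",a0)
print("to knob top:",((M.T@(np.array([.583,-.072,.335])-s["tool_pos"]))/.04).round(2))
# desired jaw y parallel tangent at a0+.2; angle between tool y and tangent
t=np.array([np.sin(a0),np.cos(a0),0]); print("jaw angle in tool yz (deg about x)",np.degrees(np.arctan2(M[:,2]@t,M[:,1]@t)), "q6",s["qpos"][5])
E
```

```text
[[-0.     0.436 -0.9  ]
 [ 0.001 -0.9   -0.436]
 [-1.    -0.001 -0.   ]]
a0 -0.27917994046787675
to knob top: [ -2.09  -5.15 -12.33]
jaw angle in tool yz (deg about x) -170.16683205215907 q6 -0.1459928885064122
```

```bash
python3 -m crank '[{"fingers":0.1,"tx":-1.3,"ty":0,"tz":0,"roll":0},{"fingers":0.1,"tx":-2.1,"ty":-0.5,"tz":-1.0,"roll":0.3},{"fingers":0.1,"tx":-2.1,"ty":-1.0,"tz":-2.2,"roll":0.6},{"fingers":0.1,"tx":-2.1,"ty":-1.5,"tz":-3.4,"roll":0.9},{"fingers":0.1,"tx":-2.1,"ty":-2.0,"tz":-4.6,"roll":1.2},{"fingers":0.1,"tx":-2.1,"ty":-2.5,"tz":-5.8,"roll":1.5},{"fingers":0.1,"tx":-2.1,"ty":-3.0,"tz":-7.0,"roll":1.8},{"fingers":0.1,"tx":-2.1,"ty":-3.4,"tz":-8.0,"roll":2.0}]' 20
python3 - <<'E'
from h import *
s=observe();print(s["qpos"].round(2),R.from_euler('xyz',s["tool_rot"]).as_matrix().round(3));print(totool(np.array([.583,-.072,.335])-s["tool_pos"]),totool(np.array([.583,-.072,.27])-s["tool_pos"]))
E
```

```text
time: 1.1
tool_pos: [0.4584, -0.209, 0.3354]
tool_rot: [-0.7, 1.57, 2.542]
contact_force: [0.2, 0.3, 0.4]
opening: 0.0502
[-0.58  0.25  1.42  0.    1.47  0.89] [[-0.     0.101 -0.995]
 [ 0.    -0.995 -0.101]
 [-1.    -0.     0.   ]]
[ 0.01035484 -3.09269619 -3.44391848] [ 1.63535456 -3.09207783 -3.44465204]
```

```bash
python3 -m crank '[{"fingers":0.1,"tx":0,"ty":-0.8,"tz":-0.9,"roll":0},{"fingers":0.1,"tx":0,"ty":-1.7,"tz":-1.9,"roll":0},{"fingers":0.1,"tx":0,"ty":-2.5,"tz":-2.8,"roll":0},{"fingers":0.1,"tx":0,"ty":-3.1,"tz":-3.4,"roll":0},{"fingers":0.1,"tx":0,"ty":-3.1,"tz":-3.45,"roll":0},{"fingers":0.1,"tx":0,"ty":-3.1,"tz":-3.45,"roll":0},{"fingers":0.1,"tx":0,"ty":-3.1,"tz":-3.45,"roll":0},{"fingers":0.1,"tx":0,"ty":-3.1,"tz":-3.45,"roll":0}]'
python3 - <<'E'
from h import *
s=observe()
p,d=read_camera("side");q,_=read_camera("top")
a=cv2.resize(p[60:260,200:440,::-1],(720,600))[:, :400];b=cv2.resize(q[130:280,260:400,::-1],None,fx=2.8,fy=4)
cv2.imwrite("pics/c2.png",np.hstack([cv2.resize(p[80:240,240:420,::-1],(400,400)),cv2.resize(q[130:290,250:410,::-1],(400,400))]))
E
```

```text
time: 2.1
tool_pos: [0.5818, -0.0742, 0.336]
tool_rot: [2.278, 1.57, -0.764]
contact_force: [-0.5, 0.4, 0.5]
opening: 0.0506
```

View pics/c2.png

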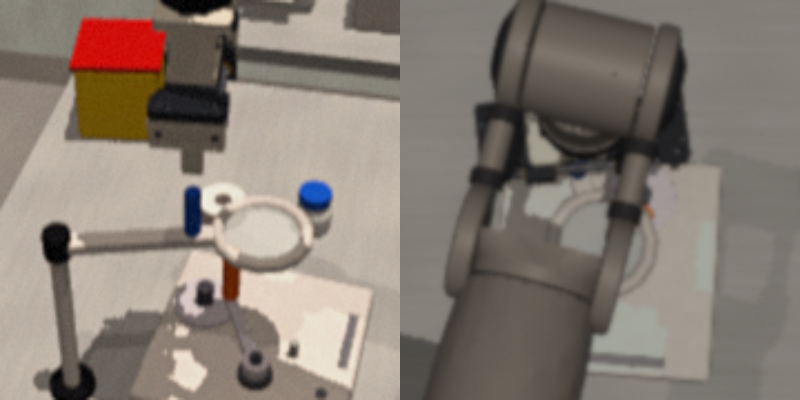

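```bash
python3 -m crank '[{"fingers":0.1,"tx":0.5,"ty":0,"tz":0,"roll":0},{"fingers":0.1,"tx":1.0,"ty":0,"tz":0,"roll":0},{"fingers":0.1,"tx":1.6,"ty":0,"tz":0,"roll":0},{"fingers":-0.15,"tx":1.6,"ty":0,"tz":0,"roll":0},{"fingers":-0.15,"tx":1.6,"ty":0,"tz":0,"roll":0},{"fingers":-0.15,"tx":1.6,"ty":0,"tz":0,"roll":0},{"fingers":-0.15,"tx":1.6,"ty":0,"tz":0,"roll":0},{"fingers":-0.15,"tx":1.6,"ty":0,"tz":0,"roll":0}]'
python3 - <<'E'
from h import *
s=observe();H=np.array([.733,-.029])
for j in np.r_[.15:1.2:.15,1.17]:
    a=j-.279; w=np.r_[H+.156*np.array([-np.cos(a),np.sin(a)]),s["tool_pos"][2]]
    print(j.round(2),w.round(3),totool(w-s["tool_pos"]).round(2))
E
```

```text
time: 3.2
tool_pos: [0.5823, -0.0734, 0.2721]
tool_rot: [2.675, 1.57, -0.365]
contact_force: [0.4, -0.2, -0.3]
opening: 0.0388
0.15 [ 0.578 -0.049  0.272] [-0.   -0.62  0.04]
0.3 [ 0.577 -0.026  0.272] [-0.   -1.2   0.01]
0.45 [ 0.579 -0.002  0.272] [-0.   -1.77 -0.1 ]
0.6 [0.585 0.02  0.272] [-0.   -2.32 -0.3 ]
0.75 [0.594 0.042 0.272] [-0.   -2.83 -0.58]
0.9 [0.606 0.062 0.272] [-0.   -3.3  -0.93]
1.05 [0.621 0.08  0.272] [-0.   -3.71 -1.35]
1.2 [0.639 0.095 0.272] [-0.   -4.05 -1.83]
1.17 [0.635 0.092 0.272] [-0.   -3.99 -1.73]
```

```bash
python3 -m crank '[{"fingers":-0.15,"tx":0,"ty":-0.3,"tz":0.02,"roll":0},{"fingers":-0.15,"tx":0,"ty":-0.6,"tz":0.04,"roll":0.2},{"fingers":-0.15,"tx":0,"ty":-1.2,"tz":0,"roll":0.7},{"fingers":-0.15,"tx":0,"ty":-1.8,"tz":-0.1,"roll":1.3},{"fingers":-0.15,"tx":0,"ty":-2.3,"tz":-0.3,"roll":2.0},{"fingers":-0.15,"tx":0,"ty":-2.8,"tz":-0.6,"roll":2.7},{"fingers":-0.15,"tx":0,"ty":-3.3,"tz":-0.9,"roll":3.4},{"fingers":-0.15,"tx":0,"ty":-3.5,"tz":-1.1,"roll":3.8}]'
python3 - <<'E'
from h import *
s=observe();print(s["qpos"].round(2));H=np.array([.733,-.029])
for j in (1.0,1.1,1.17):
    a=j-.279; w=np.r_[H+.156*np.array([-np.cos(a),np.sin(a)]),s["tool_pos"][2]]
    print(j,w.round(3),totool(w-s["tool_pos"]).round(2))
E
```

```text
time: 4.2
tool_pos: [0.6117, 0.0724, 0.2717]
tool_rot: [-0.713, 1.57, 1.866]
contact_force: [0.3, -0.4, -0.2]
opening: 0.0389
[-0.01  0.5   1.22  0.    1.42  2.13]
1.0 [0.616 0.074 0.272] [ 0.   -0.09 -0.07]
1.1 [0.627 0.085 0.272] [ 0.   -0.47 -0.15]
1.17 [0.635 0.092 0.272] [ 0.   -0.73 -0.22]
```

```bash
python3 -m crank '[{"fingers":-0.15,"tx":0,"ty":-0.15,"tz":-0.07,"roll":0},{"fingers":-0.15,"tx":0,"ty":-0.3,"tz":-0.1,"roll":0},{"fingers":-0.15,"tx":0,"ty":-0.45,"tz":-0.15,"roll":0},{"fingers":-0.15,"tx":0,"ty":-0.55,"tz":-0.17,"roll":0},{"fingers":-0.15,"tx":0,"ty":-0.65,"tz":-0.2,"roll":0},{"fingers":-0.15,"tx":0,"ty":-0.75,"tz":-0.23,"roll":0},{"fingers":-0.15,"tx":0,"ty":-0.75,"tz":-0.23,"roll":0},{"fingers":-0.15,"tx":0,"ty":-0.75,"tz":-0.23,"roll":0}]'
python3 - <<'E'
from h import *
q,d=read_camera("top");p,_=read_camera("side")
cv2.imwrite("pics/c3.png",np.hstack([cv2.resize(p[80:260,220:420,::-1],(400,360)),cv2.resize(q[120:300,240:440,::-1],(400,360))]))
c=get_calibration("side");hsv=cv2.cvtColor(p,cv2.COLOR_RGB2HSV);P=cloud(c,_)
b=(hsv[...,0]>105)&(hsv[...,0]<125)&(hsv[...,1]>130)&(P[...,2]>.2)&(P[...,0]>.4)&(P[...,0]<.8)&(abs(P[...,1])<.3)
print(b.sum(),np.median(P[b],0))
E
```

```text
time: 5.2
tool_pos: [0.6356, 0.0909, 0.2718]
tool_rot: [-2.748, 1.57, -0.168]
contact_force: [0.3, -0.4, 0.0]
opening: 0.0389
175 [0.62646639 0.09416226 0.25997545]
```

View pics/c3.png

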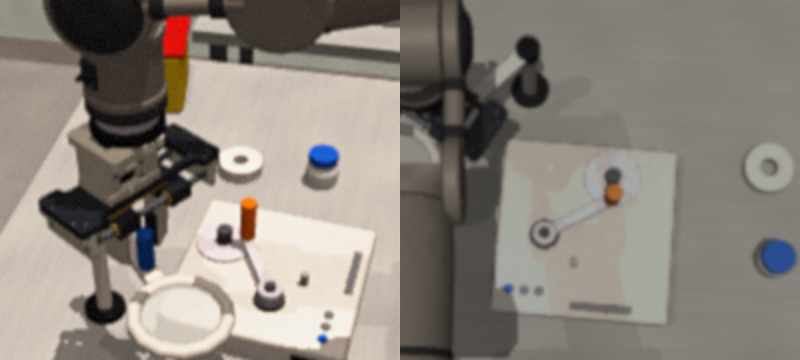

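The magnifier is swung clear: lens at crop (180,310) in the side view, off the rewinder. The tension arm is at rest, with the orange roller at top-crop (614,192). There is no contact force yet, so I'll push until the stop is felt.

```bash
python3 -m crank '[{"fingers":-0.15,"tx":0,"ty":-0.08,"tz":-0.04,"roll":0},{"fingers":-0.15,"tx":0,"ty":-0.16,"tz":-0.08,"roll":0},{"fingers":-0.15,"tx":0,"ty":-0.24,"tz":-0.12,"roll":0},{"fingers":-0.15,"tx":0,"ty":-0.32,"tz":-0.16,"roll":0},{"fingers":-0.15,"tx":0,"ty":-0.32,"tz":-0.16,"roll":0},{"fingers":-0.15,"tx":0,"ty":-0.32,"tz":-0.16,"roll":0},{"fingers":-0.15,"tx":0,"ty":-0.32,"tz":-0.16,"roll":0},{"fingers":-0.15,"tx":0,"ty":-0.32,"tz":-0.16,"roll":0}]'
```

```text
time: 6.3
tool_pos: [0.6478, 0.0983, 0.2718]
tool_rot: [-2.862, 1.571, -0.282]
contact_force: [0.2, 0.2, -0.4]
opening: 0.039
```

```bash
python3 - <<'E'
from h import *
p,d=read_camera("side")
c=get_calibration("side");hsv=cv2.cvtColor(p,cv2.COLOR_RGB2HSV);P=cloud(c,d)
b=(hsv[...,0]>105)&(hsv[...,0]<125)&(hsv[...,1]>130)&(P[...,2]>.2)&(P[...,0]>.4)&(P[...,0]<.8)&(abs(P[...,1])<.3)
m=np.median(P[b],0);T=np.array(c["pose"])[:3,3];v=m-T;v[2]=0;v/=np.linalg.norm(v);k=m+.009*v;print(b.sum(),m,k,np.arctan2(k[1]+.029,.733-k[0])+.279, np.hypot(k[1]+.029,.733-k[0]))
print(totool(k-observe()["tool_pos"])*40)
E
```

```text
170 [0.63733428 0.10230711 0.26013714] [0.64031481 0.09381497 0.26013714] 1.2033109135379076 0.15386377478361826
[11.6542928   7.7418893   3.94006725]
```

```bash
python3 -m crank '[{"fingers":-0.15,"tx":0,"ty":-0.06,"tz":-0.03,"roll":0.1},{"fingers":-0.15,"tx":0,"ty":-0.12,"tz":-0.06,"roll":0.2},{"fingers":-0.15,"tx":0,"ty":-0.18,"tz":-0.09,"roll":0.3},{"fingers":-0.15,"tx":0,"ty":-0.24,"tz":-0.12,"roll":0.4},{"fingers":-0.15,"tx":0,"ty":-0.30,"tz":-0.16,"roll":0.5},{"fingers":-0.15,"tx":0,"ty":-0.36,"tz":-0.20,"roll":0.5},{"fingers":-0.15,"tx":0,"ty":-0.36,"tz":-0.20,"roll":0.5},{"fingers":-0.15,"tx":0,"ty":-0.36,"tz":-0.20,"roll":0.5}]'
```

```text
time: 7.35
tool_pos: [0.6623, 0.1063, 0.2717]
tool_rot: [-2.452, 1.571, 0.041]
contact_force: [0.0, 0.1, -0.7]
opening: 0.0392
```

```bash
python3 - <<'E'
from h import *
p,d=read_camera("side")
c=get_calibration("side");hsv=cv2.cvtColor(p,cv2.COLOR_RGB2HSV);P=cloud(c,d)
b=(hsv[...,0]>105)&(hsv[...,0]<125)&(hsv[...,1]>130)&(P[...,2]>.2)&(P[...,0]>.4)&(P[...,0]<.8)&(abs(P[...,1])<.3)
m=np.median(P[b],0);T=np.array(c["pose"])[:3,3];v=m-T;v[2]=0;v/=np.linalg.norm(v);k=m+.009*v;print(k,np.arctan2(k[1]+.029,.733-k[0])+.279)
s=observe();print(totool(k-s["tool_pos"])*40,s["qpos"].round(2),s["contact_force"]);print(totool([.022,.012,0]))
cv2.imwrite("pics/c4.png",cv2.resize(p[60:280,200:420,::-1],(600,600)))
E
```

```text
[0.65302509 0.10289027 0.25916986] 1.3047027780940974
[12.52608797  8.2633809   5.32352242] [ 0.04  0.61  1.03 -0.    1.5   2.26] [-0.18762688 -0.59836596  0.28579356]
[ 8.46870086e-05 -5.71341335e-01 -2.57039047e-01]
```

View pics/c4.png

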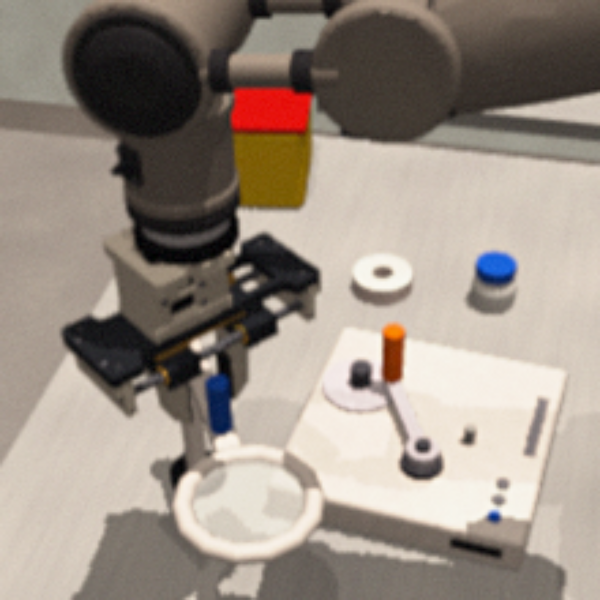

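The knob at crop (219,405) is still between the fingers and still moving with them. The start angle was evidently below zero in joint terms, so I'll continue until I feel the stop.

```bash
python3 -m crank '[{"fingers":-0.15,"tx":0,"ty":-0.1,"tz":0.05,"roll":0.2},{"fingers":-0.15,"tx":0,"ty":-0.2,"tz":0.03,"roll":0.4},{"fingers":-0.15,"tx":0,"ty":-0.3,"tz":0,"roll":0.6},{"fingers":-0.15,"tx":0,"ty":-0.4,"tz":-0.03,"roll":0.8},{"fingers":-0.15,"tx":0,"ty":-0.5,"tz":-0.07,"roll":1},{"fingers":-0.15,"tx":0,"ty":-0.6,"tz":-0.12,"roll":1},{"fingers":-0.15,"tx":0,"ty":-0.6,"tz":-0.12,"roll":1},{"fingers":-0.15,"tx":0,"ty":-0.6,"tz":-0.12,"roll":1}]'
python3 - <<'E'
from h import *
p,d=read_camera("side")
c=get_calibration("side");hsv=cv2.cvtColor(p,cv2.COLOR_RGB2HSV);P=cloud(c,d)
b=(hsv[...,0]>105)&(hsv[...,0]<125)&(hsv[...,1]>130)&(P[...,2]>.2)&(P[...,0]>.4)&(P[...,0]<.8)&(abs(P[...,1])<.3)
m=np.median(P[b],0);T=np.array(c["pose"])[:3,3];v=m-T;v[2]=0;v/=np.linalg.norm(v);k=m+.009*v;a=np.arctan2(k[1]+.029,.733-k[0]);print(k,a+.279)
s=observe();print(totool(k-s["tool_pos"])*40,s["qpos"].round(2),s["contact_force"]);a+=.2;print(totool(np.r_[.733-.155*np.cos(a),-.029+.155*np.sin(a),s["tool_pos"][2]]-s["tool_pos"]))
E
```

```text
time: 8.4
tool_pos: [0.6741, 0.1177, 0.2713]
tool_rot: [1.266, 1.55, -2.702]
contact_force: [-30.2, -16.7, 8.3]
opening: 0.039
[0.66743376 0.11089653 0.25955489] 1.4115198847074013
[11.91062792  9.29829703 -0.5611437 ] [ 0.06  0.65  0.95 -0.01  1.55  2.46] [-30.46949702 -16.00534418   8.66049557]
[-0.01116476 -0.47623945 -0.30584871]
```

```bash
python3 -m crank '[{"fingers":-0.15,"tx":0,"ty":0.1,"tz":0.03,"roll":0},{"fingers":-0.15,"tx":0,"ty":0.32,"tz":0.05,"roll":0},{"fingers":-0.15,"tx":0,"ty":0.32,"tz":0.05,"roll":0},{"fingers":-0.15,"tx":-0.5,"ty":0.32,"tz":0.05,"roll":0},{"fingers":-0.15,"tx":-1.2,"ty":0.32,"tz":0.05,"roll":0},{"fingers":-0.15,"tx":-2,"ty":0.32,"tz":0.05,"roll":0},{"fingers":-0.15,"tx":-2.5,"ty":0.32,"tz":0.05,"roll":0},{"fingers":-0.15,"tx":-2.5,"ty":0.32,"tz":0.05,"roll":0}]'
python3 - <<'E'
from h import *
s=observe();print(s["qpos"].round(2),R.from_euler('xyz',s["tool_rot"]).as_matrix().round(3));print(totool(np.array([.550,-.145,.25])-s["tool_pos"]))
q,d=read_camera("top");p,_=read_camera("side")
for n,im,dd in(("top",q,d),("side",p,_)):
    c=get_calibration(n);hsv=cv2.cvtColor(im,cv2.COLOR_RGB2HSV);P=cloud(c,dd)
    o=(hsv[...,0]<13)&(hsv[...,1]>150)&(P[...,1]<.1)&(P[...,0]>.4)&(P[...,0]<.7)&(P[...,1]>-.3)&(P[...,2]>.07)
    uv=np.argwhere(o)[:,::-1]; print(n,o.sum(),uv.mean(0),np.median(P[o],0)); t=o&(P[...,2]>.132)
    if t.sum(): print(" top pts",t.sum(),P[t].mean(0))
    b=(hsv[...,0]>105)&(hsv[...,0]<125)&(hsv[...,1]>130)&(P[...,2]>.2)&(P[...,0]>.4)&(P[...,0]<.8)&(abs(P[...,1])<.3)
    if b.sum():print(" knob",np.median(P[b],0))
E
```

```text
time: 9.45
tool_pos: [0.6705, 0.1157, 0.3734]
tool_rot: [-2.219, 1.566, 0.1]
contact_force: [0.7, 0.2, -0.5]
opening: 0.0389
[0.06 0.62 0.75 0.   1.77 2.45] [[ 0.004 -0.733 -0.68 ]
 [ 0.    -0.68   0.733]
 [-1.    -0.003 -0.003]]
[ 3.06881569  6.65212347 -2.72074732]
top 16 [344.5625 218.6875] [ 0.54245217 -0.14006728  0.12573967]
 top pts 4 [ 0.55413144 -0.13794806  0.13654558]
side 104 [342.38461538 188.86538462] [ 0.54803997 -0.13668785  0.10945713]
 top pts 14 [ 0.55960518 -0.10448047  0.19062964]
 knob [0.66491176 0.11964351 0.26234422]
```

```bash
python3 -m crank '[{"fingers":0.3,"tx":0,"ty":1.2,"tz":-0.5,"roll":0.4},{"fingers":0.3,"tx":0,"ty":2.5,"tz":-1.0,"roll":0.8},{"fingers":0.3,"tx":0,"ty":3.8,"tz":-1.6,"roll":1.2},{"fingers":0.3,"tx":0.3,"ty":5.0,"tz":-2.1,"roll":1.5},{"fingers":0.3,"tx":1.0,"ty":6.0,"tz":-2.5,"roll":1.7},{"fingers":0.3,"tx":2.0,"ty":6.65,"tz":-2.7,"roll":1.7},{"fingers":0.3,"tx":3.3,"ty":6.65,"tz":-2.7,"roll":1.7},{"fingers":0.3,"tx":4.3,"ty":6.65,"tz":-2.7,"roll":1.7}]'
python3 - <<'E'
from h import *
s=observe();print(s["qpos"].round(2),R.from_euler('xyz',s["tool_rot"]).as_matrix().round(3));print(totool(np.array([.550,-.145,.118])-s["tool_pos"]))
p,_=read_camera("side")
cv2.imwrite("pics/c5.png",cv2.resize(p[60:280,200:420,::-1],(600,600)))
E
```

```text
time: 10.55
tool_pos: [0.5466, -0.1447, 0.1964]
tool_rot: [0.693, 1.567, 2.713]
contact_force: [0.2, -0.1, -0.2]
opening: 0.0596
[-0.39  0.46  1.49  0.    1.19  2.3 ] [[-0.003 -0.901 -0.435]
 [ 0.001 -0.435  0.901]
 [-1.     0.002  0.003]]
[ 1.9605488  -0.07829745 -0.04973893]
```

View pics/c5.png

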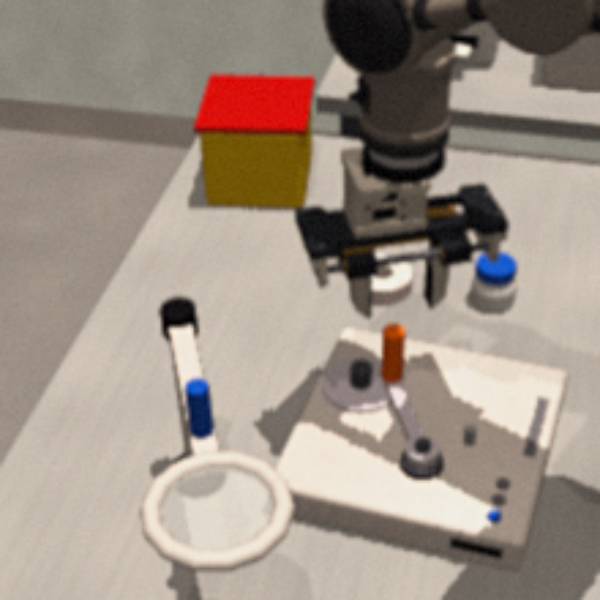

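The magnifier stayed at its stop. The fingers at (363,300) and (435,295) straddle the roller at (394,345). Next I descend and pinch.

```bash
python3 -m crank '[{"fingers":0.3,"tx":0.6,"ty":-0.08,"tz":-0.05,"roll":0},{"fingers":0.3,"tx":1.2,"ty":-0.08,"tz":-0.05,"roll":0},{"fingers":0.3,"tx":1.7,"ty":-0.08,"tz":-0.05,"roll":0},{"fingers":0.3,"tx":1.95,"ty":-0.08,"tz":-0.05,"roll":0},{"fingers":-0.3,"tx":1.95,"ty":-0.08,"tz":-0.05,"roll":0},{"fingers":-0.7,"tx":1.95,"ty":-0.08,"tz":-0.05,"roll":0},{"fingers":-1,"tx":1.95,"ty":-0.08,"tz":-0.05,"roll":0},{"fingers":-1,"tx":1.95,"ty":-0.08,"tz":-0.05,"roll":0}]' 20
python3 - <<'E'
from h import *
s=observe();x=s["tool_pos"];V=np.array([.502,-.046]);L=.110
v=x[:2]-V;print(np.hypot(*v),np.degrees(np.arctan2(v[1],v[0])));b0=np.radians(-58.5-5.34)
for j in (.12,.25,.37,.5,.62,.75,.87,1.0,1.06):
    w=np.r_[V+L*np.array([np.cos(b0-j),np.sin(b0-j)]),x[2]];print(j,w.round(3),totool(w-x).round(2))
E
```

```text
time: 11.6
tool_pos: [0.5504, -0.1459, 0.1221]
tool_rot: [1.487, 1.567, -2.774]
contact_force: [-14.6, -6.3, 8.5]
opening: 0.0244
0.11097528238031533 -64.12723302582057
0.12 [ 0.538 -0.15   0.122] [0.   0.32 0.04]
0.25 [ 0.525 -0.154  0.122] [0.   0.67 0.11]
0.37 [ 0.512 -0.156  0.122] [0.   0.98 0.21]
0.5 [ 0.497 -0.156  0.122] [0.   1.31 0.35]
0.62 [ 0.484 -0.155  0.122] [0.01 1.59 0.53]
0.75 [ 0.47  -0.151  0.122] [0.01 1.86 0.75]
0.87 [ 0.458 -0.147  0.122] [0.01 2.09 0.99]
1.0 [ 0.445 -0.14   0.122] [0.01 2.31 1.28]
1.06 [ 0.44  -0.137  0.122] [0.01 2.39 1.42]
```

```bash
python3 -m crank '[{"fingers":-1,"tx":0,"ty":0.32,"tz":0.04,"roll":0.3},{"fingers":-1,"tx":0,"ty":0.67,"tz":0.11,"roll":0.7},{"fingers":-1,"tx":0,"ty":0.98,"tz":0.21,"roll":1.1},{"fingers":-1,"tx":0,"ty":1.31,"tz":0.35,"roll":1.5},{"fingers":-1,"tx":0,"ty":1.59,"tz":0.53,"roll":2.0},{"fingers":-1,"tx":0,"ty":1.86,"tz":0.75,"roll":2.4},{"fingers":-1,"tx":0,"ty":2.09,"tz":0.99,"roll":2.8},{"fingers":-1,"tx":0,"ty":2.2,"tz":1.13,"roll":3.0}]' 20
python3 - <<'E'
from h import *
s=observe();x=s["tool_pos"];V=np.array([.502,-.046]);print(s["qpos"].round(2))
v=x[:2]-V;print(np.hypot(*v),np.radians(-63.84)-np.arctan2(v[1],v[0]))
for j in (1.0,1.06):
    b=np.radians(-63.84)-j;w=np.r_[V+.11*np.array([np.cos(b),np.sin(b)]),x[2]];print(j,totool(w-x).round(2))
E
```

```text
time: 12.6
tool_pos: [0.4531, -0.146, 0.1227]
tool_rot: [-2.634, 1.564, -1.138]
contact_force: [-0.8, -15.2, -0.6]
opening: 0.0233
[-0.47  0.41  1.84 -0.01  0.9   2.75]
0.11130011326999588 0.911482908788428
1.0 [-0.    0.21  0.13]
1.06 [-0.    0.35  0.21]
```

```bash
python3 -m crank '[{"fingers":-1,"tx":0,"ty":0.08,"tz":0.04,"roll":0},{"fingers":-1,"tx":0,"ty":0.16,"tz":0.09,"roll":0},{"fingers":-1,"tx":0,"ty":0.24,"tz":0.14,"roll":0},{"fingers":-1,"tx":0,"ty":0.3,"tz":0.18,"roll":0},{"fingers":-1,"tx":0,"ty":0.3,"tz":0.18,"roll":0},{"fingers":-1,"tx":0,"ty":0.3,"tz":0.18,"roll":0},{"fingers":-1,"tx":0,"ty":0.3,"tz":0.18,"roll":0},{"fingers":-1,"tx":0,"ty":0.3,"tz":0.18,"roll":0}]' 20
python3 - <<'E'
from h import *
s=observe();x=s["tool_pos"];V=np.array([.502,-.046])
v=x[:2]-V;print(np.hypot(*v),np.radians(-63.84)-np.arctan2(v[1],v[0]),s["contact_force"],totool(s["contact_force"])*.04)
p,_=read_camera("side");q,_=read_camera("top")
cv2.imwrite("pics/c6.png",np.hstack([cv2.resize(p[60:280,200:440,::-1],(400,400)),cv2.resize(q[120:300,240:440,::-1],(400,400))]))
E
```

```text
time: 13.6
tool_pos: [0.4436, -0.1403, 0.1229]
tool_rot: [-2.509, 1.559, -1.012]
contact_force: [1.8, -24.7, -4.9]
opening: 0.0235
0.11087881559361164 1.0109578660849419 [  1.81063153 -24.72745463  -4.925453  ] [  5.1874646   -3.57824524 -24.48002979]
```

View pics/c6.png

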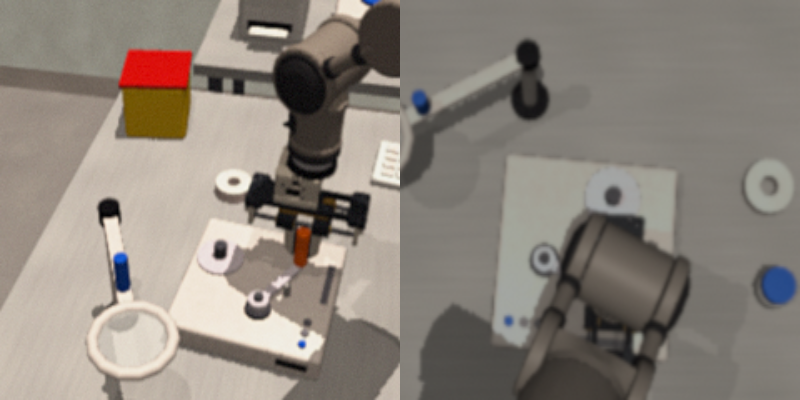

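```bash
python3 -m crank '[{"fingers":-1,"tx":0,"ty":0.05,"tz":0,"roll":0},{"fingers":-1,"tx":0,"ty":0.1,"tz":0,"roll":0},{"fingers":-1,"tx":0,"ty":0.1,"tz":0,"roll":0},{"fingers":-1,"tx":0,"ty":0.1,"tz":0,"roll":0},{"fingers":-1,"tx":0,"ty":0.1,"tz":0,"roll":0},{"fingers":-1,"tx":0,"ty":0.1,"tz":0,"roll":0},{"fingers":-1,"tx":0,"ty":0.1,"tz":0,"roll":0},{"fingers":-1,"tx":0,"ty":0.1,"tz":0,"roll":0}]' 20
python3 - <<'E'
from h import *
s=observe();x=s["tool_pos"];V=np.array([.502,-.046])
v=x[:2]-V;print(np.hypot(*v),np.radians(-63.84)-np.arctan2(v[1],v[0]),s["contact_force"],s["contact_force"][:2]@[.857,-.515])
E
```

```text
time: 14.7
tool_pos: [0.4427, -0.1398, 0.1232]
tool_rot: [-2.164, 1.554, -0.667]
contact_force: [14.5, -21.4, -12.6]
opening: 0.0236
0.1109450608241247 1.0207187299052176 [ 14.47709391 -21.39604038 -12.58953097] 23.42583027616027
```

A 4 mm push moved the tool only 1 mm, and the force along the swing rose from about 14 to 23 N, so the arm is on its stop. Handing in while still holding.

```bash
python3 -c "
from cell import *
print(hand_in())
s=observe();print(s['time'],s['tool_pos'],s['contact_force'],s['opening'])"
```

```text
the job is handed in; nothing more can be done
None
the job is handed in; nothing more can be done
```

The magnifier arm is swung left to its stop, and the rewinder's tension arm was against its stop, still held by the fingers, when I handed in at about 15 s. The hand-in itself reports no verdict.

- **Magnifier:** I pushed the knob left until the stop pushed back with about 35 N. The swing measured about 1.41 rad from where it started, so the arm evidently began at roughly -0.3 rad rather than 0. It stayed at the stop after I let go, as later pictures showed.
- **Tension arm:** I pinched the roller at 20 N (24 mm opening, matching its 24 mm width) and brought it round the arc. The tool position puts the arm at about 1.02 rad, where the stop is 1.0. A further 4 mm push moved it only 1 mm, and the force along the swing rose to about 23 N.
- **Loose items:** I never moved near the label roll, bottle or jar. The roll and jar look unmoved in the last picture. I did not measure any of them again, and the bottle was outside the later crops.

Part of the final force acts along the arm rather than along the swing, because my path and the roller's true arc differ by about a millimetre. The wrist force was about 29 N, well under the 120 N limit.

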